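# Slide the battery box home on its charging dock

### The arm

A 6-joint arm with a two-finger parallel gripper is mounted at the origin on the work surface. World frame = base frame: x ahead of the robot, y to its left, z up, the work surface at z = 0. Lengths are in m, angles in rad, forces in N, time in s.
With the tool pointing down it reaches from about 0.375 to 0.975 m from the base axis. Payload 3.8 kg.
Tool frame: the origin (TCP) lies on the centre line of the jaws, within the pads' length; the fingertips stand 17 mm ahead of it and the grasp point (between the pads) lies 2 mm behind it (bot.tip_extent is the distance from the TCP to the fingertips, in m); z points along the fingers, y is the line along which they close (so a half turn about z gives the same grasp; the last joint's range is limited). The gripper opens to 85 mm and grips with 20 to 120 N. Pads are 22 mm wide; open, the fingers measure 114 mm over their backs; the gripper's body (76 mm by 85 mm) begins 54 mm behind the grasp point. The pads swing forward as they close: fully open they stand 13 mm farther back than shut.
Start: joints at [-1.345, 0.264, 1.604, -0, 1.274, -0.037], TCP at [0.175, -0.652, 0.248] pointing down, gripper open.
Joint ranges: [-2.63, 2.63], [-0.94, 2.18], [0.31, 2.57], [-1.31, 4.45], [0, 2.66], [-2.55, 2.55]. Speed limits (rad/s): [2.57, 2.57, 3.14, 3.14, 3.14, 3.14].

### API

Orientations are given as a rotation vector (axis times angle).
In Python, from workcell import readout, read_camera, finish_job, bot gives the robot as it stands.
- The arm moves only by the tool jog_arm, never from a script. Its argument "deltas" is one flat list of numbers, 7 for each row, row after row: the shift along the tool's x, y, z in m, then the turn, a rotation vector about the tool's x, y, z in degrees, then the gripper command: -1 is shut, 1 is fully open, values between are in proportion. A call has 1 to 8 rows; each row is the pose to reach, as a shift and turn from the pose commanded when the call began, along the tool's axes at that moment; what a row does not reach only later rows make up. A row lasts 1/10 s, in which the tool goes at most 50 mm and 8.59 degrees, less where a joint would pass 70% of its speed; a pose out of reach is approached as far as the arm can. A call with a gripper value outside its range is refused whole. The fingers move at their own pace and stop on an object; "squeeze" is the grip in N (left out, the last holds). Time passes only in rows, so rows that repeat a pose let the fingers close. It gives the time, the measured TCP pose, the force, the opening and the grip force at its end, in the units of the state.
- readout.read_state(): the state, without advancing time (a new reading comes with each control period).
- read_camera(name): name is "side" or "top" or "wrist"; returns a dict with "color" (420x560x3 uint8, blue, green, red), "fx", "fy", "cx", "cy" (pixels), "origin" and "attitude" of the camera in the world. Camera axes: x right, y down, z forward; pixel columns grow to the right and rows downward; lengths in m; the calibration is good to about 2 mm. A picture is of the moment at which its call begins. There is no depth.
- finish_job(): hands the job in; it is judged then, once.
The state is a dict: "time": time; "q": joint angles; "joint_vel": joint speeds; "joint_torque": joint torques, N m; "tool_pos": TCP position; "tcp_rot": TCP orientation; "wrist_force": force on the tool from outside, world axes, zero at the start; "torque": the same for the moment, N m; "width": opening from 0.0 (shut) to 1.0 (fully open); "grip_force": force on a finger pad.
Only numpy, scipy, OpenCV 4.12 (cv2) and the standard library are available. Lean on these libraries where they do the work, as an engineer would, in place of code of your own. Each camera call takes 0.05 s, during which the arm holds its last target. There are 200 camera calls.

### The job

Push the tall battery box low, near its base, so that it slides across the bench without tipping, in between the dock's guide rails until it stands square and fully home against the charger. Then press the start button on top of the charger with a fingertip, all the way down, and let it go. Only push: do not lift the box or use its handle, and leave the other things on the bench where they are.

Things in the scene. Friction and masses are not known exactly. Their poses are not given: they have to be found in the camera images.
- battery_box: Tall, heavy grey battery box, black bands, black carrying handle on top; loose, 0.7 to 1 kg, smooth shell on a 10 mm rubber foot. 90 mm along x, 130 mm along y, body 165 mm high, handle bar (along y) up to 196 mm. Origin: centre of the underside; z up; +x face goes against the charger. Slides when pushed in its lowest 40 mm, tips when pushed high. Starts 200-260 mm before the dock, 20 mm off its line, turned 0.2 rad at most.
- dock: Fixed charging dock: white charger (150 mm in x, 190 in y, 90 high), two rails 30 mm high, 8 thick in front. Origin: on the bench, middle of the charger's stop face. Charger at x 0 to 150 mm; rails at x -90 to 0, 146 mm clear between, then flared by 0.42 rad to a 190 mm mouth at x -138. Box goes in along +x (towards the robot's left), bare bench between rails; home: box origin at x -45 mm, y 0, axes parallel.
- start_button_top (a point): Centre of the top of the round grey start button (32 mm across), on top of the charger, 90 mm behind its stop face in the middle of its width; it is pressed straight down.
- start_button (a joint): Travel of the start button in m: 0 up, 0.006 all the way down; a spring that needs about 5 N to go fully down brings it back.
- amber_bottle: Amber glass bottle, 64 mm across, 150 mm high; origin at the centre of its underside. Bystander.
- jar: White plastic jar, 60 mm across, 80 mm high; origin at the centre of its underside. Bystander.
- tip_rack: White pipette-tip rack, 80 by 120 mm (x, y), 57 mm high; origin at the centre of its underside. Bystander.
- microplate: Clear microplate, 86 by 128 mm (x, y), 16 mm high; origin at the centre of its underside. Bystander.
- pipette: White hand pipette lying on the bench along its x, 255 mm long, 26 mm thick; origin on the bench near its middle. Bystander.
- beaker: Glass beaker, 70 mm across, 85 mm high; origin at the centre of its underside. Bystander.
Mind the look-alikes: they are no part of the job. Leave any pink look-alike of the battery_box alone.

How it is judged:
By the outcome, as a careful person would: the job done as asked, in the order asked, and still so for the second after the job is handed in, with the robot touching nothing.
It also fails if it takes over 70 s, if anything falls off the work surface, if the arm or the gripper's body presses on something with over 40 N, if the wrist force passes 120 N, or if a joint passes its speed limit or range.

## Working session

There is one attempt and no reset: what is moved stays moved. The work goes in short steps, Python scripts to look and compute and a tool call to move; the robot and the scene stay as the last step left them, time stands still between calls to the robot, and variables do not carry over. Pictures are saved under pics/ and viewed, at most 10 in all, crops included, and the job is handed in when it is done.

Besides the shell and the picture viewer there is one more tool, called after ">>>" as a command line: name --argument value ..., lists and objects as JSON in quotes. jog_arm: Moves the arm, as the interface text tells. Its arguments: {"type":"object","properties":{"deltas":{"type":"array"},"squeeze":{"type":"number"}},"required":["deltas"]}

```bash
mkdir -p pics; cat > h.py <<'E'
import numpy as np,cv2,json
from workcell import readout, read_camera, finish_job, bot
def ray(c,u,v):
    R=np.array(c["attitude"]);
    if R.shape!=(3,3): R=cv2.Rodrigues(R.astype(float))[0]
    d=R@np.array([(u-c["cx"])/c["fx"],(v-c["cy"])/c["fy"],1]); return np.array(c["origin"]),d
def onz(c,u,v,z):
    o,d=ray(c,u,v); return o+d*(z-o[2])/d[2]
E
python3 - <<'E'
from h import *
for n in("top","side"):
    c=read_camera(n); cv2.imwrite(f"pics/{n}0.png",c["color"]); print(n,c["fx"],c["cx"],c["cy"],c["origin"],np.round(c["attitude"],3).tolist())
E
```

```text
top 396.95287319847057 278.4801431221862 212.16417418368957 [0.42716024 0.0086207  1.35444891] [-2.18, 2.196, -0.08]
side 433.20574696138186 274.50113555321764 211.82113117870222 [-0.01639423  0.71753492  0.83603502] [-0.794, 2.5, -1.177]
```

View pics/top0.png

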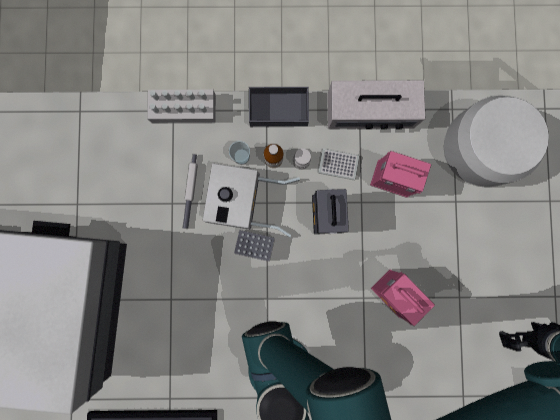

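View pics/side0.png

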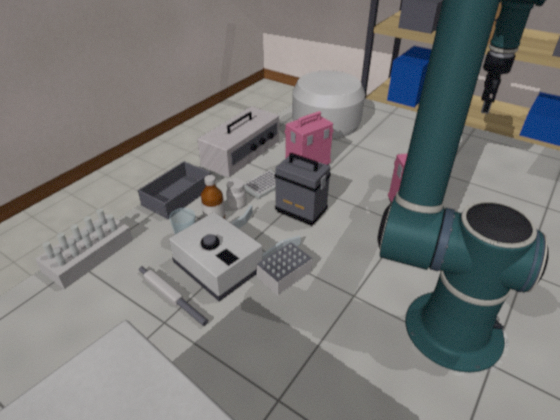

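The top view shows the dock's charger at about (230,195), with its rails opening to the right. The grey box is at (330,212). Two other boxes look like it, at (402,174) and (403,298), but both are pink. The grey one with black bands and a black handle, standing in front of the dock mouth, fits the description. I'll confirm it in an enlarged crop.

```bash
python3 - <<'E'
from h import *
im=cv2.imread("pics/top0.png")[135:265,180:440]
cv2.imwrite("pics/crop1.png",cv2.resize(im,None,fx=3,fy=3,interpolation=cv2.INTER_CUBIC))
im=cv2.imread("pics/side0.png")[140:310,160:350]
cv2.imwrite("pics/crop2.png",cv2.resize(im,None,fx=3.5,fy=3.5,interpolation=cv2.INTER_CUBIC))
E
```

```text
(no output)
```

View pics/crop1.png

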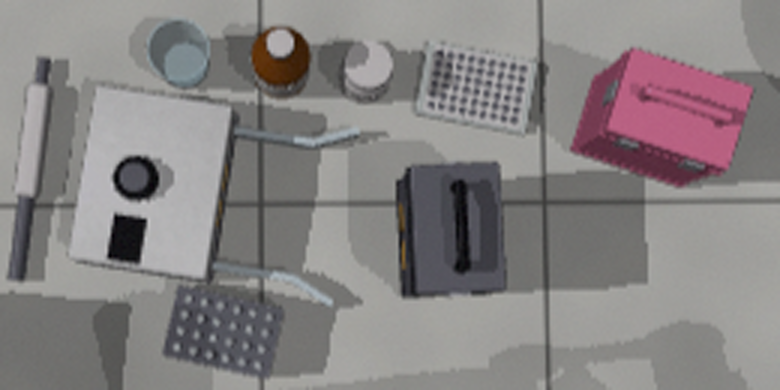

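View pics/crop2.png

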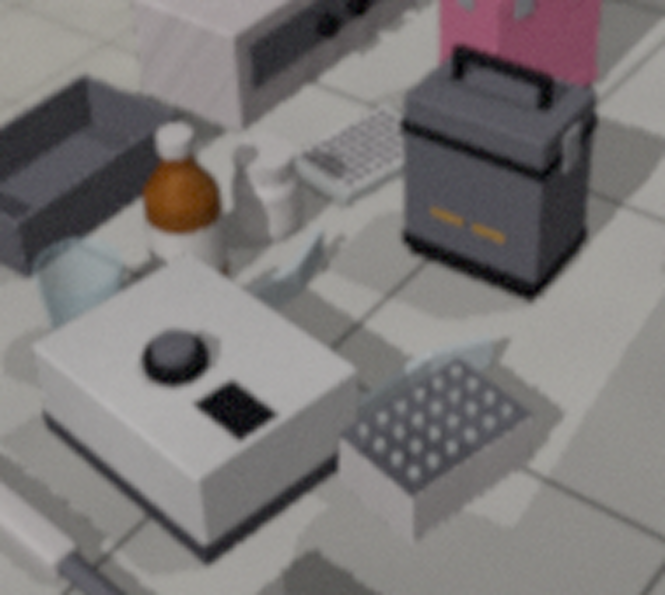

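The crops confirm that the grey box has black bands and faces the dock with its yellow-marked face. In the first crop its top corners are about (411,165), (498,162), (506,290) and (411,295). The charger's top corners are (97,85), (238,103), (211,278) and (68,260), and the button is at (134,177). Next I'll turn these into world positions and check them against the given sizes.

```bash
cat >> h.py <<'E'
def rep(c,P,z,name):
    Q=np.array([onz(c,u,v,z)[:2] for u,v in P]); 
    print(name,np.round(Q,3).tolist(),"sides",np.round(np.linalg.norm(np.roll(Q,-1,0)-Q,axis=1),3),"c",np.round(Q.mean(0),4)); return Q
E
python3 - <<'E'
from h import *
c=read_camera("top"); s=read_camera("side")
f=lambda P:[(x/3+180-.33,y/3+135-.33) for x,y in P]
g=lambda P:[(x/3.5+160-.33,y/3.5+140-.33) for x,y in P]
B=rep(c,f([(411,165),(498,162),(506,290),(411,295)]),.165,"box top")
C=rep(c,f([(97,85),(238,103),(211,278),(68,260)]),.09,"charger")
rep(c,f([(134,177)]),.1,"button"); rep(c,f([(459,183),(461,270)]),.196,"handle")
rep(c,f([(235,132),(308,142),(359,130),(212,268),(278,274),(330,303)]),.03,"rails")
rep(c,f([(575,152),(680,185),(730,170)]),.0,"pink base-ish")
rep(s,g([(36,350),(190,262),(355,372),(203,475)]),.09,"charger side"); rep(s,g([(176,350)]),.1,"btn side")
rep(s,g([(405,240),(532,295),(585,235)]),.0,"boxbase side")
rep(s,g([(455,50),(549,80)]),.196,"handle side")
# mask-based rects
im=c["color"]; hsv=cv2.cvtColor(im,cv2.COLOR_BGR2HSV)
m=((hsv[...,2]>165)&(hsv[...,1]<25)).astype(np.uint8); m[:,265:]=0; m[:160]=0;m[240:]=0;m[:,:198]=0
k=max(cv2.findContours(m,0,1)[0],key=cv2.contourArea); r=cv2.boxPoints(cv2.minAreaRect(k)); rep(c,r,.09,"charger mask")
print(bot, [a for a in dir(bot) if a[0]!='_'], readout.read_state()["tool_pos"],readout.read_state()["tcp_rot"],readout.read_state()["time"])
E
```

```text
box top [[0.577, -0.112], [0.579, -0.2], [0.451, -0.205], [0.446, -0.11]] sides [0.088 0.129 0.095 0.131] c [ 0.5134 -0.1566]
charger [[0.675, 0.216], [0.655, 0.065], [0.467, 0.095], [0.488, 0.246]] sides [0.153 0.19  0.153 0.19 ] c [0.5712 0.1556]
button [[0.575, 0.175]] sides [0.] c [0.5746 0.1751]
handle [[0.555, -0.155], [0.47, -0.156]] sides [0.085 0.085] c [ 0.5125 -0.1557]
rails [[0.633, 0.071], [0.621, -0.01], [0.634, -0.068], [0.48, 0.097], [0.473, 0.024], [0.44, -0.033]] sides [0.083 0.059 0.226 0.074 0.066 0.219] c [0.5469 0.0135]
pink base-ish [[0.611, -0.317], [0.573, -0.436], [0.589, -0.494]] sides [0.126 0.06  0.179] c [ 0.5911 -0.4158]
charger side [[0.665, 0.223], [0.641, 0.084], [0.464, 0.109], [0.487, 0.244]] sides [0.14  0.179 0.137 0.18 ] c [0.5642 0.1651]
btn side [[0.575, 0.172]] sides [0.] c [0.5747 0.1721]
boxbase side [[0.585, -0.123], [0.456, -0.124], [0.46, -0.219]] sides [0.13  0.095 0.158] c [ 0.5001 -0.1552]
handle side [[0.55, -0.144], [0.467, -0.149]] sides [0.084 0.084] c [ 0.5084 -0.1464]
charger mask [[0.492, 0.246], [0.673, 0.219], [0.65, 0.075], [0.469, 0.103]] sides [0.183 0.146 0.183 0.145] c [0.5709 0.1605]
<Robot object at 0x7ff0519c0050> ['MotionError', 'tip_extent'] [ 0.17526841 -0.65138376  0.24742025] [-3.11306288e+00 -4.11425874e-01  2.19687940e-04] 0.2
```

The sizes agree: box top 0.088–0.095 by 0.13, charger 0.15 by 0.19. The dock's stop face is near (0.561, 0.081), with its heading d about (0.147, 0.989). The box is near (0.513, -0.156) and heads along about +y.

I'll push with both open fingertips on the low rear face, with the tool tilted back so the gripper body stays clear of the box.

```bash
cat >> h.py <<'E'
from scipy.spatial.transform import Rotation as Ro
S=np.array([.561,.081]); A=.148
d=np.array([np.sin(A),np.cos(A),0]); e=np.array([-np.cos(A),np.sin(A),0])
def orient(tilt,flip=1):
    z=-np.cos(tilt)*np.array([0,0,1])+np.sin(tilt)*d; y=flip*e; return np.stack([np.cross(y,z),y,z],1)
def delta(P,R):
    s=readout.read_state(); R0=Ro.from_rotvec(s["tcp_rot"]).as_matrix()
    t=R0.T@(np.array(P)-s["tool_pos"]); w=Ro.from_matrix(R0.T@R).as_rotvec(degrees=True)
    print("shift",np.round(t,4),"turn",np.round(w,2))
def dock(p): v=np.r_[np.array(p[:2])-S,0]; return np.round([v@d,v@e],4)
E
python3 - <<'E'
from h import *
s=readout.read_state(); print(bot.tip_extent, np.round(Ro.from_rotvec(s["tcp_rot"]).as_matrix(),3).tolist())
for fl in(1,-1):
    R=orient(np.radians(42),fl); tip=np.array([.506,-.262,.12]); P=tip-bot.tip_extent*R[:,2]; print(fl,np.round(P,3)); delta(P,R)
E
```

```text
0.017 [[0.966, 0.26, -0.0], [0.26, -0.966, 0.001], [0.0, -0.001, -1.0]]
1 [ 0.504 -0.273  0.133]
shift [ 0.416  -0.2795  0.1152] turn [ 41.27 -27.   107.67]
-1 [ 0.504 -0.273  0.133]
shift [ 0.416  -0.2795  0.1152] turn [ 24.24  37.05 -63.35]
```

>>> jog_arm --deltas '[0.05, -0.03, -0.04, 3, 4.6, -7.9, 1, 0.1, -0.065, -0.06, 6, 9.2, -15.8, 1, 0.15, -0.1, -0.06, 9, 13.8, -23.7, 1, 0.2, -0.13, -0.06, 12, 18.5, -31.7, 1, 0.25, -0.165, -0.06, 15, 23.1, -39.6, 1, 0.3, -0.2, -0.06, 18, 27.7, -47.5, 1, 0.35, -0.24, -0.06, 21, 32.4, -55.4, 1, 0.4, -0.27, -0.05, 24.2, 37, -63.4, 1]'

```text
time: 1.0
tool_pos: [0.4298, -0.3587, 0.3052]
tcp_rot: [-2.101, -1.582, -0.684]
wrist_force: [0.5, -0.7, -0.3]
width: 1.0
grip_force: 0.0
```

```bash
python3 - <<'E'
from h import *
R=orient(np.radians(42),-1)
for z in(.16,.02):
  tip=np.array([.505,-.268,z]); delta(tip-bot.tip_extent*R[:,2],R)
s=readout.read_state();print(s["q"],s["tool_pos"],s["wrist_force"],s["time"])
c=read_camera("top")["color"][100:330,170:500]; c2=read_camera("side")["color"]
cv2.imwrite("pics/a1.png",np.hstack([cv2.resize(c[:,:],(400,279)),cv2.resize(c2,(372,279))]))
E
```

```text
shift [-0.0039  0.0549  0.162 ] turn [ 2.73  4.15 -6.63]
shift [-0.0895  0.0602  0.2727] turn [ 2.73  4.15 -6.63]
[-1.00127523  0.27529615  1.61273896  0.45588458  1.7353393  -0.7575858 ] [ 0.4297926  -0.35871121  0.30516587] [ 0.53443221 -0.74557317 -0.28180049] 1.0
```

View pics/a1.png

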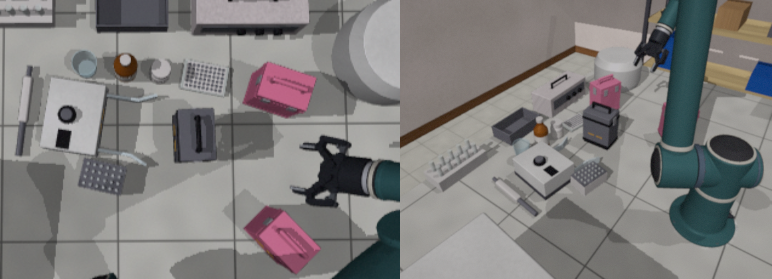

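The picture shows the gripper (crop about (320,170)) clear of both pink boxes, with an open lane to the grey box's rear face at about (215,135). I'll come down behind the box.

>>> jog_arm --deltas '[0, 0.02, 0.04, 2.7, 4.2, -6.6, 1, 0, 0.04, 0.08, 2.7, 4.2, -6.6, 1, 0, 0.055, 0.12, 2.7, 4.2, -6.6, 1, 0, 0.055, 0.15, 2.7, 4.2, -6.6, 1, 0, 0.055, 0.15, 2.7, 4.2, -6.6, 1, 0, 0.055, 0.15, 2.7, 4.2, -6.6, 1]'

```text
time: 1.7
tool_pos: [0.5014, -0.2853, 0.1835]
tcp_rot: [-1.946, -1.667, -0.743]
wrist_force: [-0.5, -0.7, 0.8]
width: 0.994
grip_force: 0.0
```

```bash
python3 - <<'E'
from h import *
R=orient(np.radians(42),-1)
for z in(.08,.022):
  tip=np.array([.505,-.262,z]); delta(tip-bot.tip_extent*R[:,2],R)
s=readout.read_state();R=Ro.from_rotvec(s["tcp_rot"]).as_matrix();print(s["tool_pos"]+.017*R[:,2],s["wrist_force"],s["time"])
w=read_camera("wrist")["color"];c=read_camera("top")["color"][130:290,240:460]
cv2.imwrite("pics/a2.png",np.hstack([cv2.resize(c,(440,320)),cv2.resize(w,(356,320))]))
E
```

```text
shift [-0.0517  0.0004  0.0757] turn [ 0.01  0.03 -0.35]
shift [-0.0905  0.0006  0.1188] turn [ 0.01  0.03 -0.35]
[ 0.50308952 -0.27406538  0.17085457] [-0.54280377 -0.72348368  0.80683835] 1.7
```

View pics/a2.png

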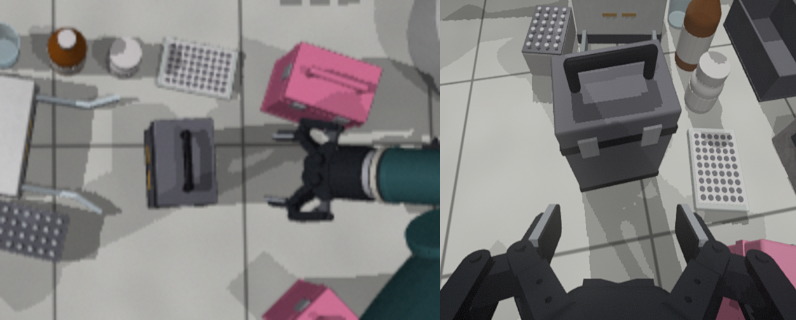

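The tips are at (0.503, -0.274, 0.171), and the finger line is parallel to the dock. The box's lower rear face lies ahead, and the pink box at right stays about 40 mm clear. I'll go straight down to pushing height.

>>> jog_arm --deltas '[-0.025, 0, 0.033, 0, 0, -0.3, 1, -0.052, 0, 0.072, 0, 0, -0.3, 1, -0.075, 0, 0.1, 0, 0, -0.3, 1, -0.094, 0, 0.12, 0, 0, -0.3, 1, -0.094, 0, 0.12, 0, 0, -0.3, 1, -0.094, 0, 0.12, 0, 0, -0.3, 1]'

```text
time: 2.4
tool_pos: [0.5035, -0.2764, 0.0328]
tcp_rot: [-1.944, -1.674, -0.747]
wrist_force: [-0.5, -0.7, -0.1]
width: 0.999
grip_force: 0.0
```

```bash
cat > st.py <<'E'
from h import *
s=readout.read_state();R=Ro.from_rotvec(s["tcp_rot"]).as_matrix();tip=s["tool_pos"]+.017*R[:,2]
print("tip",np.round(tip,4),"dock",dock(tip),"F",np.round(s["wrist_force"],1),s["time"]); print("d in tool",np.round(R.T@d,3),"e",np.round(R.T@e,3),"up",np.round(R.T@[0,0,1],3))
def box():
    c=read_camera("top"); hsv=cv2.cvtColor(c["color"],cv2.COLOR_BGR2HSV)
    m=cv2.inRange(hsv,(110,20,60),(135,75,125)); return c,m
E
python3 - <<'E'
from st import *
c,m=box(); h=c["color"]; 
print(cv2.cvtColor(h[195:200,320:324],cv2.COLOR_BGR2HSV).reshape(-1,3)[:6].tolist(), cv2.cvtColor(h[215:217,300:304],cv2.COLOR_BGR2HSV).reshape(-1,3)[:4].tolist())
cv2.imwrite("pics/m.png",m)
k=max(cv2.findContours(m[150:270,250:400],0,1)[0],key=cv2.contourArea)+[250,150]; print(cv2.contourArea(k),cv2.minAreaRect(k))
rep(c,cv2.boxPoints(cv2.minAreaRect(k)),.165,"top")
E
```

```text
tip [ 0.5052 -0.2651  0.0202] dock [-0.3506  0.0041] F [-0.5 -0.7 -0.1] 2.4
d in tool [ 0.744 -0.002  0.668] e [-0.    -1.    -0.003] up [ 0.668  0.002 -0.744]
[[123, 24, 106], [120, 22, 105], [117, 24, 107], [117, 24, 106], [123, 24, 106], [120, 24, 106]] [[30, 3, 158], [40, 5, 157], [36, 8, 158], [24, 8, 157]]
1180.5 ((331.7762451171875, 210.7486114501953), (42.152183532714844, 29.853416442871094), 86.98721313476562)
top [[0.575, -0.109], [0.579, -0.199], [0.452, -0.203], [0.448, -0.114]] sides [0.09  0.127 0.089 0.127] c [ 0.5132 -0.1564]
```

>>> jog_arm --deltas '[0.013, 0, 0.015, 0, 0, 0, 1, 0.028, 0, 0.0285, 0, 0, 0, 1, 0.0315, 0, 0.032, 0, 0, 0, 1, 0.035, 0, 0.0355, 0, 0, 0, 1, 0.039, 0, 0.0385, 0, 0, 0, 1, 0.0425, 0, 0.042, 0, 0, 0, 1, 0.0465, 0, 0.0455, 0, 0, 0, 1, 0.05, 0, 0.049, 0, 0, 0, 1]'

```text
time: 3.25
tool_pos: [0.5131, -0.2072, 0.0285]
tcp_rot: [-1.944, -1.677, -0.743]
wrist_force: [-4.3, -5.3, 2.5]
width: 0.999
grip_force: 3.3
```

```bash
cat >> st.py <<'E'
def meas():
    c,m=box(); k=max(cv2.findContours(m[150:270,240:345],0,1)[0],key=cv2.contourArea)+[240,150]
    Q=rep(c,cv2.boxPoints(cv2.minAreaRect(k)),.165,"top"); L=[Q[(i+1)%4]-Q[i] for i in range(4)]; L=max(L,key=np.linalg.norm); L=L if L[0]<0 else -L
    print("box dock",dock(Q.mean(0)),"box heading A",round(np.arctan2(L[1],-L[0]),3),"dock",A)
E
python3 -c "
from st import *
meas()"
```

```text
tip [ 0.5148 -0.196   0.0158] dock [-0.2808  0.0049] F [-4.3 -5.3  2.5] 3.25
d in tool [0.746 0.    0.666] e [ 0.001 -1.    -0.001] up [ 0.666  0.002 -0.746]
top [[0.455, -0.099], [0.585, -0.107], [0.579, -0.197], [0.45, -0.188]] sides [0.13  0.09  0.13  0.089] c [ 0.5174 -0.1478]
box dock [-0.2327  0.0094] box heading A 0.072 dock 0.148
```

The box is turning onto the finger line as planned: its heading went from -0.03 to 0.07, and the dock is at 0.148. I'll keep pushing slowly and add a slight sideways correction.

>>> jog_arm --deltas '[0.0037, 0, 0.0033, 0, 0, 0, 1, 0.0075, 0, 0.0067, 0, 0, 0, 1, 0.0112, 0, 0.01, 0, 0, 0, 1, 0.0149, 0, 0.0133, 0, 0, 0, 1, 0.0187, 0.0005, 0.0167, 0, 0, 0, 1, 0.0224, 0.001, 0.02, 0, 0, 0, 1, 0.0261, 0.0015, 0.0233, 0, 0, 0, 1, 0.0298, 0.002, 0.0266, 0, 0, 0, 1]'

```text
time: 4.1
tool_pos: [0.5218, -0.1685, 0.0284]
tcp_rot: [-1.946, -1.676, -0.744]
wrist_force: [-1.3, -6.3, 0.1]
width: 1.002
grip_force: 3.3
```

```bash
python3 -c "
from st import *
meas()"
```

```text
tip [ 0.5235 -0.1573  0.0158] dock [-0.2412  0.002 ] F [-1.3 -6.3  0.1] 4.1
d in tool [ 0.746 -0.002  0.666] e [ 0.    -1.    -0.003] up [ 0.666  0.002 -0.746]
top [[0.469, -0.059], [0.6, -0.079], [0.587, -0.168], [0.456, -0.147]] sides [0.133 0.09  0.132 0.089] c [ 0.5281 -0.1133]
box dock [-0.1971  0.0039] box heading A 0.148 dock 0.148
```

The box is now square to the dock, at dock coordinates (-0.197, 0.004). I'll push on into the mouth.

>>> jog_arm --deltas '[0.0052, 0.0005, 0.0047, 0, 0, 0, 1, 0.0104, 0.001, 0.0093, 0, 0, 0, 1, 0.0157, 0.0015, 0.014, 0, 0, 0, 1, 0.0209, 0.002, 0.0186, 0, 0, 0, 1, 0.0261, 0.0025, 0.0233, 0, 0, 0, 1, 0.0313, 0.003, 0.028, 0, 0, 0, 1, 0.0366, 0.0035, 0.0326, 0, 0, 0, 1, 0.0418, 0.004, 0.0373, 0, 0, 0, 1]'

```text
time: 4.95
tool_pos: [0.534, -0.1132, 0.0285]
tcp_rot: [-1.946, -1.676, -0.745]
wrist_force: [-2.6, -6.2, -0.4]
width: 0.997
grip_force: 3.2
```

```bash
python3 -c "
from st import *
meas()"
```

```text
tip [ 0.5357 -0.102   0.0159] dock [-0.1847 -0.002 ] F [-2.6 -6.2 -0.4] 4.95
d in tool [ 0.746 -0.002  0.666] e [ 0.    -1.    -0.003] up [ 0.666  0.002 -0.746]
top [[0.485, -0.005], [0.612, -0.024], [0.599, -0.118], [0.471, -0.098]] sides [0.129 0.095 0.129 0.094] c [ 0.5417 -0.0612]
box dock [-0.1435 -0.0019] box heading A 0.145 dock 0.148
```

>>> jog_arm --deltas '[0.0052, 0, 0.0047, 0, 0, 0, 1, 0.0104, 0, 0.0093, 0, 0, 0, 1, 0.0157, 0, 0.014, 0, 0, 0, 1, 0.0209, 0, 0.0186, 0, 0, 0, 1, 0.0261, 0, 0.0233, 0, 0, 0, 1, 0.0313, 0, 0.028, 0, 0, 0, 1, 0.0366, 0, 0.0326, 0, 0, 0, 1, 0.0418, 0, 0.0373, 0, 0, 0, 1]'

```text
time: 5.8
tool_pos: [0.5422, -0.0574, 0.0286]
tcp_rot: [-1.945, -1.675, -0.745]
wrist_force: [-0.6, -6.5, -1.7]
width: 0.999
grip_force: 3.0
```

```bash
python3 -c "
from st import *
meas()
w=read_camera('wrist')['color'];c=read_camera('top')['color'][140:260,180:400]
cv2.imwrite('pics/a3.png',np.hstack([cv2.resize(c,(440,240)),cv2.resize(w,(320,240))]))"
```

```text
tip [ 0.5439 -0.0462  0.016 ] dock [-0.1284 -0.0019] F [-0.6 -6.5 -1.7] 5.8
d in tool [ 0.745 -0.002  0.667] e [-0.    -1.    -0.003] up [ 0.667  0.002 -0.745]
top [[0.493, 0.05], [0.62, 0.031], [0.607, -0.057], [0.48, -0.037]] sides [0.129 0.089 0.129 0.088] c [ 0.5501 -0.0033]
box dock [-0.085  -0.0017] box heading A 0.147 dock 0.148
```

View pics/a3.png

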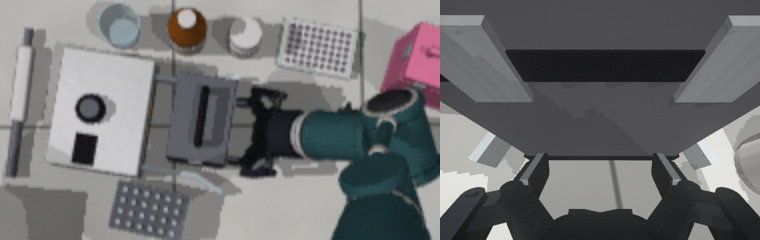

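The box sits between the rails (crop about (205,115)) with a gap of about 40 mm to the charger, and both fingers are on its base. I'll push on slowly.

>>> jog_arm --deltas '[0.0037, 0, 0.0033, 0, 0, 0, 1, 0.0075, 0, 0.0067, 0, 0, 0, 1, 0.0112, 0, 0.01, 0, 0, 0, 1, 0.0149, 0, 0.0133, 0, 0, 0, 1, 0.0187, 0, 0.0167, 0, 0, 0, 1, 0.0224, 0, 0.02, 0, 0, 0, 1, 0.0246, 0, 0.022, 0, 0, 0, 1, 0.0261, 0, 0.0233, 0, 0, 0, 1]'

```text
time: 6.75
tool_pos: [0.5473, -0.0227, 0.029]
tcp_rot: [-1.944, -1.675, -0.745]
wrist_force: [0.3, -6.1, -0.4]
width: 0.997
grip_force: 3.3
```

```bash
python3 -c "
from st import *
meas()"
```

```text
tip [ 0.549  -0.0115  0.0163] dock [-0.0932 -0.0018] F [ 0.3 -6.1 -0.4] 6.75
d in tool [ 0.745 -0.001  0.667] e [ 0.    -1.    -0.002] up [ 0.667  0.002 -0.745]
top [[0.499, 0.085], [0.626, 0.066], [0.612, -0.023], [0.485, -0.003]] sides [0.129 0.09  0.129 0.089] c [0.5554 0.0314]
box dock [-0.0499 -0.0018] box heading A 0.15 dock 0.148
```

Not touching the charger yet, since the force is unchanged at 6 N. I'll creep forward 1.5 mm per row until the force rises.

>>> jog_arm --deltas '[0.0011, 0, 0.001, 0, 0, 0, 1, 0.0022, 0, 0.002, 0, 0, 0, 1, 0.0034, 0, 0.003, 0, 0, 0, 1, 0.0045, 0, 0.004, 0, 0, 0, 1, 0.0045, 0, 0.004, 0, 0, 0, 1]'

```text
time: 7.3
tool_pos: [0.5482, -0.0168, 0.029]
tcp_rot: [-1.945, -1.674, -0.745]
wrist_force: [0.1, -4.9, -0.9]
width: 1.0
grip_force: 2.6
```

>>> jog_arm --deltas '[0.0011, 0, 0.001, 0, 0, 0, 1, 0.0022, 0, 0.002, 0, 0, 0, 1, 0.0034, 0, 0.003, 0, 0, 0, 1, 0.0034, 0, 0.003, 0, 0, 0, 1]'

```text
time: 7.7
tool_pos: [0.5487, -0.0148, 0.0289]
tcp_rot: [-1.947, -1.678, -0.743]
wrist_force: [-7.6, -16.8, 3.3]
width: 0.998
grip_force: 9.1
```

>>> jog_arm --deltas '[0.0007, 0, 0.0007, 0, 0, 0, 1, 0.0007, 0, 0.0007, 0, 0, 0, 1]'

```text
time: 7.9
tool_pos: [0.5487, -0.0148, 0.0289]
tcp_rot: [-1.948, -1.679, -0.742]
wrist_force: [-8.7, -21.6, 5.1]
width: 0.995
grip_force: 11.4
```

```bash
python3 -c "
from st import *
meas()"
```

```text
tip [ 0.5504 -0.0036  0.0162] dock [-0.0853 -0.002 ] F [ -8.7 -21.6   5.1] 7.9
d in tool [ 0.748 -0.001  0.663] e [ 0.001 -1.    -0.003] up [ 0.663  0.003 -0.748]
top [[0.5, 0.092], [0.627, 0.072], [0.613, -0.015], [0.486, 0.005]] sides [0.129 0.089 0.129 0.088] c [0.5566 0.0385]
box dock [-0.0426 -0.0019] box heading A 0.151 dock 0.148
```

The box stopped hard: force is up to 22 N with no motion, its heading is 0.151, and it sits at dock x of about -0.043. I'll back away, then rise.

>>> jog_arm --deltas '[-0.006, 0, -0.0055, 0, 0, 0, 1, -0.022, 0, -0.02, 0, 0, 0, 1, -0.045, 0, -0.04, 0, 0, 0, 1, -0.018, 0, -0.07, 0, 0, 0, 1, 0.015, 0, -0.107, 0, 0, 0, 0, 0.048, 0, -0.145, 0, 0, 0, -1, 0.088, 0, -0.19, 0, 0, 0, -1, 0.105, 0, -0.205, 0, 0, 0, -1]'

```text
time: 8.75
tool_pos: [0.5404, -0.0686, 0.256]
tcp_rot: [-1.942, -1.676, -0.749]
wrist_force: [-0.6, 0.5, 0.2]
width: 0.329
grip_force: 0.0
```

```bash
python3 - <<'E'
from st import *
meas()
c=read_camera("top"); hsv=cv2.cvtColor(c["color"],cv2.COLOR_BGR2HSV)
m=((hsv[...,2]>165)&(hsv[...,1]<25)).astype(np.uint8); m[:,265:]=0; m[:160]=0;m[240:]=0;m[:,:198]=0
k=max(cv2.findContours(m,0,1)[0],key=cv2.contourArea);Q=rep(c,cv2.boxPoints(cv2.minAreaRect(k)),.09,"ch")
for i in range(2):
    v=Q[i+1]-Q[i]; print(v,np.arctan2(v[1],v[0]))
bt=np.r_[S+.09*d[:2],.1]
R=orient(0,-1); print(np.round(bt,4))
bt[:2]=.5*bt[:2]+.5*np.array([.5746,.1735]); print(np.round(bt,4)); delta(bt+[0,0,.06+.017],R); s=readout.read_state(); print(s["q"],s["width"])
a=c["color"][140:260,170:350]; b=read_camera("side")["color"][150:310,150:340]
cv2.imwrite("pics/a4.png",np.hstack([cv2.resize(a,(420,280)),cv2.resize(b,(332,280))]))
E
```

```text
tip [ 0.5422 -0.0574  0.2433] dock [-0.1397 -0.0018] F [-0.6  0.5  0.2] 8.75
d in tool [ 0.743 -0.001  0.669] e [ 0.002 -1.    -0.003] up [ 0.669  0.004 -0.743]
top [[0.498, 0.092], [0.627, 0.072], [0.613, -0.015], [0.484, 0.006]] sides [0.131 0.088 0.131 0.088] c [0.5557 0.0388]
box dock [-0.0425 -0.0009] box heading A 0.151 dock 0.148
ch [[0.455, 0.273], [0.678, 0.241], [0.651, 0.074], [0.429, 0.108]] sides [0.225 0.168 0.225 0.166] c [0.5529 0.1741]
[ 0.22305848 -0.03212995] -0.1430587443452919
[-0.02653737 -0.16626414] -1.7290709897716499
[0.5743 0.17   0.1   ]
[0.5744 0.1718 0.1   ]
shift [ 0.1267 -0.0046  0.2227] turn [  0.59 -41.88   0.22]
[-0.55786567  0.14897788  1.8839181   0.66692639  1.47023748 -0.60878765] 0.14292219406685364
```

View pics/a4.png

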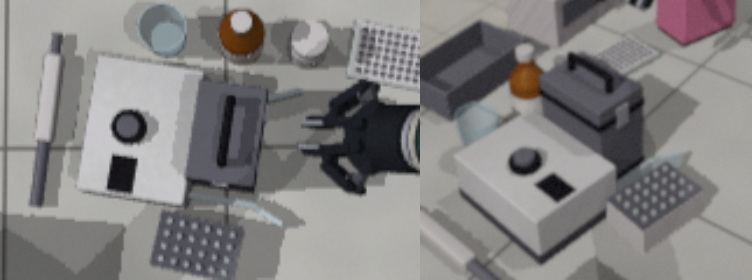

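The box stands upright and square against the charger: its corner edge meets the charger face along crop (195,80) to (185,200). The bystanders haven't moved. Next I'll carry the shut fingers over the button.

>>> jog_arm --deltas '[0.03, 0, -0.033, 0, 0, 0, -1, 0.068, 0, -0.002, 0, -7, 0, -1, 0.106, -0.001, 0.028, 0, -14, 0, -1, 0.144, -0.002, 0.058, 0, -21, 0, -1, 0.182, -0.003, 0.089, 0.3, -28, 0, -1, 0.221, -0.0045, 0.119, 0.5, -35, 0, -1, 0.221, -0.0045, 0.119, 0.6, -41.9, 0.2, -1, 0.221, -0.0045, 0.119, 0.6, -41.9, 0.2, -1]'

```text
time: 9.7
tool_pos: [0.5702, 0.1779, 0.3088]
tcp_rot: [-2.364, -2.054, 0.016]
wrist_force: [0.6, 0.3, -1.3]
width: 0.0
grip_force: 0.0
```

```bash
python3 - <<'E'
from st import *
R=orient(0,-1); delta(np.array([.5744,.1718,.15+.017]),R)
E
```

```text
tip [0.57   0.1779 0.2918] dock [0.0971 0.0054] F [ 0.6  0.3 -1.3] 9.7
d in tool [ 1.     0.008 -0.002] e [ 0.008 -1.     0.014] up [-0.001 -0.014 -1.   ]
shift [-0.0052  0.007   0.1417] turn [-0.8   0.09  0.45]
```

>>> jog_arm --deltas '[-0.003, 0.003, 0.02, 0, 0, 0, -1, -0.005, 0.006, 0.06, 0, 0, 0, -1, -0.005, 0.006, 0.1, 0, 0, 0, -1, -0.005, 0.006, 0.13, 0, 0, 0, -1, -0.005, 0.006, 0.142, 0, 0, 0, -1, -0.005, 0.006, 0.142, 0, 0, 0, -1, -0.005, 0.006, 0.142, 0, 0, 0, -1]'

```text
time: 10.4
tool_pos: [0.5758, 0.1672, 0.1697]
tcp_rot: [-2.375, -2.044, 0.008]
wrist_force: [0.3, -0.3, 0.6]
width: -0.003
grip_force: 0.0
```

```bash
python3 - <<'E'
from st import *
R=orient(0,-1); delta(np.array([.5744,.1718,.11+.017]),R)
a=read_camera("wrist")["color"]; b=read_camera("side")["color"][180:300,160:280]
cv2.imwrite("pics/a5.png",np.hstack([cv2.resize(a,(400,300)),cv2.resize(b,(300,300))]))
E
```

```text
tip [0.5757 0.1672 0.1527] dock [ 0.0874 -0.0018] F [ 0.3 -0.3  0.6] 10.4
d in tool [ 1.    -0.002  0.002] e [-0.002 -1.     0.01 ] up [ 0.002 -0.01  -1.   ]
shift [ 0.0043 -0.0017  0.0427] turn [-0.55 -0.1  -0.09]
```

View pics/a5.png

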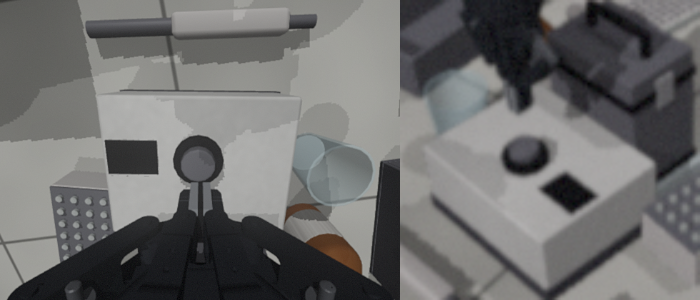

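The shut fingertip hangs over the button and is centred on it sideways (button at (199,160), finger at x about 203). In the side crop the button is at (525,155), with the fingertip above it. I'll come down gently.

>>> jog_arm --deltas '[0.004, -0.001, 0.02, 0, 0, 0, -1, 0.0045, -0.001, 0.036, 0, 0, 0, -1, 0.0045, -0.001, 0.04, 0, 0, 0, -1, 0.0045, -0.001, 0.043, 0, 0, 0, -1, 0.0045, -0.001, 0.045, 0, 0, 0, -1, 0.0045, -0.001, 0.045, 0, 0, 0, -1]'

```text
time: 11.1
tool_pos: [0.5744, 0.1726, 0.1246]
tcp_rot: [-2.373, -2.045, 0.009]
wrist_force: [-2.4, -0.9, 3.8]
width: 0.0
grip_force: 2.0
```

>>> jog_arm --deltas '[0, 0, 0.002, 0, 0, 0, -1, 0, 0, 0.004, 0, 0, 0, -1, 0, 0, 0.005, 0, 0, 0, -1, 0, 0, 0.005, 0, 0, 0, -1]'

```text
time: 11.5
tool_pos: [0.575, 0.1728, 0.1228]
tcp_rot: [-2.374, -2.046, 0.007]
wrist_force: [-10.0, -2.3, 20.8]
width: -0.002
grip_force: 9.9
```

The force and travel (3.8 N, then 1.8 mm further to a hard stop at 21 N) fit a button that has bottomed. I'll release in small steps so the spring's force curve can confirm it.

>>> jog_arm --deltas '[0, 0, -0.001, 0, 0, 0, -1, 0, 0, -0.002, 0, 0, 0, -1, 0, 0, -0.002, 0, 0, 0, -1]'

```text
time: 11.8
tool_pos: [0.5749, 0.1728, 0.123]
tcp_rot: [-2.374, -2.046, 0.007]
wrist_force: [-5.0, -0.5, 10.5]
width: -0.001
grip_force: 5.2
```

>>> jog_arm --deltas '[0, 0, -0.002, 0, 0, 0, -1, 0, 0, -0.0025, 0, 0, 0, -1, 0, 0, -0.0025, 0, 0, 0, -1]'

```text
time: 12.1
tool_pos: [0.575, 0.1727, 0.124]
tcp_rot: [-2.374, -2.046, 0.007]
wrist_force: [-1.2, -0.1, 4.9]
width: 0.0
grip_force: 2.1
```

>>> jog_arm --deltas '[0, 0, -0.002, 0, 0, 0, -1, 0, 0, -0.0025, 0, 0, 0, -1, 0, 0, -0.0025, 0, 0, 0, -1]'

```text
time: 12.4
tool_pos: [0.5749, 0.1727, 0.1261]
tcp_rot: [-2.374, -2.045, 0.008]
wrist_force: [-1.4, 1.3, 3.0]
width: -0.003
grip_force: 1.5
```

>>> jog_arm --deltas '[0, 0, -0.002, 0, 0, 0, -1, 0, 0, -0.0025, 0, 0, 0, -1, 0, 0, -0.0025, 0, 0, 0, -1]'

```text
time: 12.7
tool_pos: [0.5748, 0.1727, 0.1285]
tcp_rot: [-2.374, -2.045, 0.008]
wrist_force: [0.2, 0.8, 1.4]
width: 0.002
grip_force: 0.8
```

That's a clear spring curve (4.9, 3.0, then 1.4 N over 4.5 mm), so the button went fully down and came back. I'll retreat and do a final check.

>>> jog_arm --deltas '[0, 0, -0.01, 0, 0, 0, -1, 0, 0, -0.04, 0, 0, 0, -1, 0, 0, -0.08, 0, 0, 0, -1, 0, 0, -0.12, 0, 0, 0, -1, 0, 0, -0.16, 0, 0, 0, -1, 0, 0, -0.2, 0, 0, 0, -1, 0, 0, -0.2, 0, 0, 0, -1, 0, 0, -0.2, 0, 0, 0, -1]'

```text
time: 13.5
tool_pos: [0.577, 0.1721, 0.3304]
tcp_rot: [-2.375, -2.046, 0.005]
wrist_force: [0.2, -0.8, -0.4]
width: -0.002
grip_force: 0.0
```

```bash
python3 - <<'E'
from st import *
try: meas()
except Exception as x: print(x)
cv2.imwrite("pics/f.png",np.hstack([cv2.resize(read_camera(n)["color"],(400,300)) for n in("top","side")]))
E
```

```text
tip [0.5768 0.1721 0.3134] dock [ 0.0924 -0.0022] F [ 0.2 -0.8 -0.4] 13.5
d in tool [ 1.    -0.     0.002] e [-0.    -1.     0.007] up [ 0.002 -0.007 -1.   ]
top [[0.498, 0.092], [0.627, 0.073], [0.613, -0.014], [0.484, 0.006]] sides [0.131 0.088 0.131 0.087] c [0.5557 0.0391]
box dock [-0.0422 -0.0009] box heading A 0.149 dock 0.148
```

View pics/f.png

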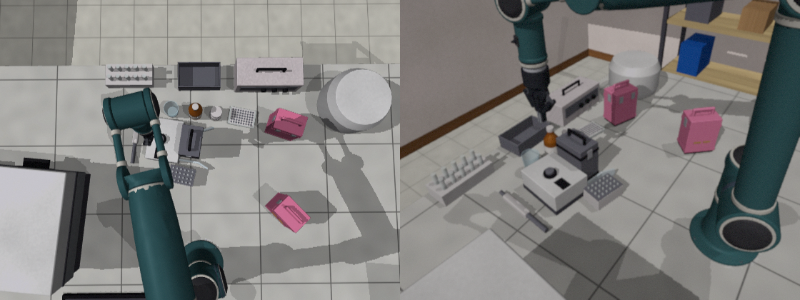

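The final view shows the box home against the charger (top view, about (190,140)), the button up, the bystanders and pink boxes where they were, and the arm clear of everything.

```bash
python3 -c "
from h import *
print(finish_job())"
```

```text
the job is handed in; nothing more can be done
None
```

The battery box stands square and fully home against the charger, the start button was pressed all the way down and released, nothing else was moved, and the job is handed in at about 14 s of the 70 s allowed (no verdict was returned).

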